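# Post a worn turning tool head first through the sprung flap of the scrap-tool box

### The job

Take the worn square-shank turning tool from the wooden rack, lay it flat on the dark steel feed shelf of the grey scrap-tool box with its cutting head towards the box but still short of the flaps, and let go of it. Then take or push it from farther back and feed it, head first, through the sprung flap that is not closed off by the padlocked lock bar, the tool itself holding the flap open, until it drops right inside and the flap has shut behind it. Leave the round boring bar and the other things on the bench where they are.

Things in the scene. Friction and masses are not known exactly. Their poses are not given: they have to be found in the camera images.
- tool_mid (a point): centre of the loose worn turning tool, half-way up: a plain steel bar 125 mm long, 20 mm square, 0.3 to 0.46 kg. Its x runs along the bar to the cutting head, z up. The head is the last 25 mm at +x, where it is 25 mm wide: 5 mm wider on the +y side only, same height. It starts in one of the rack's two slots with only its front half standing out
- tool_head (a point): middle of the turning tool's head end face, 62.5 mm from its centre, 10 mm above its underside; same axes
- tool_tail (a point): middle of the turning tool's plain tail end face, 62.5 mm behind its centre, 10 mm above its underside; same axes
- rack: fixed wooden rack with two open-topped slots along its x, 24 mm wide, at y = +45 and -45 mm, floors 45 mm and walls 71 mm above the bench; 150 mm wide, from x = -75 to +2.5 mm; origin on the bench. A tool in a slot has its centre at about x = 0 and points to +x: its rear half is between the walls, its front 60 mm stands out. It lifts straight up. Which slot holds which tool varies
- ledge_a (a point): top of the front end of the steel ledge under the tool in front of the slot at y = +45 mm, on the slot's centre line, 32 mm from the rack's origin plane, 45 mm above the bench; the ledge is 16 mm wide (narrower than the tool), 12 mm high and carries the part standing out; the other slot has the same
- scrap_box: fixed grey sheet-steel box, 300 mm wide, 180 deep, 204 high, clear window in its top. Origin on the bench under the sills, midway; x points level into the box, z up. Two inlets at y = +75 (a) and -75 mm (b), 44 mm wide, sills 140 mm above the bench at x = 0; above the sills the face leans inwards (x = 31 mm at 175 mm high, then upright). Inside is one space down to 4 mm above the bench
- shelf_mid (a point): middle of the top of the feed shelf, 140 mm above the bench: a plain flat dark steel plate in front of the inlet face, flush with the sills, 150 mm from its free edge (box x = -150 mm) to the face (x = 0), 280 mm wide, no rims; axes as the box
- inlet_a (a point): middle of the sill edge of inlet a, 140 mm above the bench, at the box's x = 0; axes as the box. A bar pushed along the shelf over the sill tips in and drops once its balance point is past the sill and it is let go
- inlet_b (a point): the same point of inlet b; axes as the box
- flap_a (a joint): aluminium flap 41 x 42 mm in inlet a, lying in the leaning face, hinged along its top edge (box x = 31 mm, 175 mm above the bench); 0 rad = shut, grows as it swings inwards, up to 2.1. A weak spring always shuts it; a bar pushed in along the shelf opens it with under 3 N to about 1.9 rad and then carries it on its back
- flap_b (a joint): the same flap in inlet b
- lock_bar: fixed steel lock plate with a brass padlock, 70 mm wide and 50 mm high, bolted across one of the two inlets, blocking it, with a strap 30 mm wide and 60 mm long on the box's top. Origin on the bench exactly below the middle of the sill of the inlet it blocks (a or b, it varies); axes as the box
- open_hasp: small open steel hasp, 20 x 30 mm, 8 mm high, lying on the box's top above the inlet that is free, 40 to 75 mm in from the sill; origin on the bench exactly below the middle of that inlet's sill; axes as the box
- boring_mid (a point): centre of the round boring bar, loose, plain steel, diameter 20 mm, 125 mm long with a thinner 12 mm nose, lying in the other slot of the rack; leave alone
- jar: glass jar with aluminium cap, diameter 60, height 70 mm, origin under its middle; leave alone
- wrench: open wrench lying on the bench, 180 mm long along its x; leave alone
- screwdriver: screwdriver lying on the bench, 180 mm long along its x; leave alone
- stock_bin: open red plastic bin 100 x 150 x 65 mm high, origin under its middle; leave alone
- oil: white plastic bottle, diameter 56, height 150 mm, origin under its middle; leave alone
- collar: steel collar, diameter 48, height 16 mm, origin under its middle; leave alone
Things that resemble listed ones, but are neither listed nor needed, are in the scene too. What is shaped like the part that bears tool_mid but green, pink or yellow is not meant.

How it is judged (in metres and radians):
On the way, in this order (a step that is already met when the one before it is completed fails the run):
1. the turning tool lies flat on the feed shelf, head towards the box and short of the flaps, let go (x of tool_head in the frame of scrap_box between -0.095 and 0.01 m and x of tool_mid in the frame of scrap_box below -0.03 m and z of tool_mid in the frame of scrap_box between 0.145 and 0.156 m and contact force between turning_tool and the fingers below 0.1 N and linear speed of turning_tool below 0.02 m/s), for 0.2 s.
2. the tool is part way through an inlet, head first, its own body holding the flap open, its tail still outside (x of tool_head in the frame of scrap_box above 0.03 m and x of tool_tail in the frame of scrap_box below 0 m and ((value of joint flap_a above 0.5 rad and contact force between turning_tool and flap_a above 0.1 N) or (value of joint flap_b above 0.5 rad and contact force between turning_tool and flap_b above 0.1 N))), for 0.1 s.
At the end, for the whole second after the job is handed in: The turning tool lies at rest wholly inside the scrap-tool box, its centre below the sill (under 135 mm above the bench), and both flaps are shut (within 0.15 rad); the boring bar and the other bystanders are within 40 mm of where they were (x of tool_mid in the frame of scrap_box between 0.004 and 0.178 m and y of tool_mid in the frame of scrap_box between -0.148 and 0.148 m and z of tool_mid in the frame of scrap_box below 0.135 m and value of joint each of flap_a, flap_b below 0.15 rad and linear speed of turning_tool below 0.03 m/s); the robot touches nothing.
It fails at once if the boring bar is moved more than 40 mm (distance of boring_mid from where it was at the start of the episode above 0.04 m).
It fails at once if another bystander (jar, wrench, screwdriver, red bin, bottle, collar) is moved more than 40 mm (distance of any of wrench, screwdriver, stock_bin, oil, collar, jar from where it was at the start of the episode above 0.04 m).
It also fails if it takes over 48 s, if anything falls off the work surface, if the arm or the gripper's body presses on something with over 40 N, if the wrist force passes 120 N, or if a joint passes its speed limit or range.

### The arm

A 6-joint arm with a two-finger parallel gripper is mounted at the origin on the work surface. World frame = base frame: x ahead of the robot, y to its left, z up, the work surface at z = 0. Lengths are in mm, angles in rad, forces in N, time in s.
With the tool pointing down it reaches from about 300 to 775 mm from the base axis. Payload 14.6 kg.
Tool frame: the origin (TCP) lies at the very end of the fingers, on their centre line; the grasp point (between the pads) lies 19 mm behind it; z points along the fingers, y is the direction in which the jaws open and shut (so a half turn about z gives the same grasp; the last joint's range is limited). The gripper opens to 94 mm and grips with 3 to 60 N. Pads are 16 mm wide; open, the fingers measure 119 mm over their backs; the gripper's body (75 mm by 177 mm) begins 78 mm behind the grasp point.
Start: joints at [-1.26, 0.3, 1.521, -0, 1.321, -0.067], TCP at [202.874, -511.206, 205.446] pointing down, gripper open.
Joint ranges: [-3.03, 3.03], [-0.79, 2.21], [0.23, 2.52], [-1.04, 4.18], [0, 3.07], [-2.55, 2.55]. Speed limits (rad/s): [2.22, 2.22, 2.57, 3.14, 3.14, 3.14].

### API

Orientations are given as [roll, pitch, yaw] about the fixed x, y, z axes, in that order (R = Rz(yaw) Ry(pitch) Rx(roll)).
In Python, from cell import manip gives the robot as it stands.
- The arm moves only by the shell command python3 -m pendant 'ROWS' [FORCE]. ROWS is JSON, a list of rows, each an object with "claw": the finger opening in m, from 0 to 0.094; "delta_pos": the shift along the tool's x, y, z in m, a list of three; "rotation": the turn, a rotation vector about the tool's x, y, z in rad, a list of three. A call has 1 to 10 rows; each row is the pose to reach, as a shift and turn from the pose measured when the call began, along the tool's axes at that moment; what a row does not reach only later rows make up. A row lasts 1/8 s, in which the tool goes at most 62.5 mm and 10.7 degrees, less where a joint would pass 70% of its speed; a pose out of reach is approached as far as the arm can. A call with a gripper value outside its range is refused whole. The fingers move at their own pace and stop on an object; FORCE is the grip in N (left out, the last holds). Time passes only in rows, so rows that repeat a pose let the fingers close. It gives the time, the measured TCP pose, the force and the opening at its end, in the units of the state.
- manip.read_state(): the state, without advancing time (a new reading comes with each control period).
- manip.camera(name): name is "scene" or "side" or "wrist"; returns the picture (480x640x3 uint8, red, green, blue); there is no depth.
- manip.camera_model(name): a dict with "fx", "fy", "cx", "cy" (pixels), "cam_to_world" (4x4, takes a point from camera to world coordinates); the wrist camera has in their place "T_tool_cam" (4x4, takes a point from camera to tool coordinates, whose origin is the TCP and whose axes are the flange's). Camera axes: x right, y up, looking along -z (the intrinsics and any distortion apply to the point x, -y, -z); pixel columns grow to the right and rows downward; lengths in mm; the calibration is good to about 2 mm. A picture is of the moment at which its call begins: read the wrist's pose just before it. camera_model takes no time and is no camera call.
- manip.sign_off(): hands the job in, once; it reports no verdict.
The state is a dict: "clock": time; "joints": joint angles; "qd": joint speeds; "effort": joint torques, N m; "eef_pos": TCP position; "eef_rot": TCP orientation; "wrist_force": force on the tool from outside, world axes, zero at the start; "moment": the same for the moment, N m; "finger_gap": finger opening in mm.
Only numpy, scipy, OpenCV 4.12 (cv2) and the standard library are available. Lean on these libraries where they do the work, as an engineer would, in place of code of your own. Each camera call takes 0.05 s, during which the arm holds its last target.

## Working session

There is one attempt and no reset: what is moved stays moved. The work goes in short steps, Python scripts to look and compute and a shell command to move; the robot and the scene stay as the last step left them, time stands still between calls to the robot, and variables do not carry over. Pictures are saved under pics/ and viewed, and the job is handed in when it is done.

```bash
mkdir -p pics; ls; python3 - <<'E'
from cell import manip
import cv2
print(manip.read_state())
for n in ("scene","side","wrist"):
    m=manip.camera_model(n);print(n,{k:(v if not hasattr(v,'tolist') else v.tolist()) for k,v in m.items()})
    cv2.imwrite(f"pics/{n}0.png",manip.camera(n)[:,:,::-1])
E
```

```text
pics
{'clock': 0.0, 'joints': array([-1.25959209e+00,  3.00450727e-01,  1.52155628e+00, -5.48262034e-05,
        1.32068812e+00, -6.65871112e-02]), 'qd': array([ 0.00035563,  0.00040493,  0.00047815, -0.00121669,  0.00019316,
       -0.0013306 ]), 'effort': array([ 1.69687395e-03, -5.31803834e+01, -3.52737021e+01,  7.08409259e-02,
        2.43463519e-02, -9.50713343e-05]), 'eef_pos': array([ 202.79135801, -510.97998884,  204.90799195]), 'eef_rot': array([-3.14048908e+00, -2.03692146e-05,  3.77804937e-01]), 'wrist_force': array([-0.09325766, -0.88620374,  0.37188543]), 'moment': array([ 0.01454361, -0.02475195, -0.05832865]), 'finger_gap': 93.76789418210079}
scene {'fx': 505.26336931061616, 'fy': 505.26336931061616, 'cx': 312.20703417389996, 'cy': 236.7094538761789, 'cam_to_world': [[0.8867460802379925, -0.3570461227810641, 0.2935974376413489, 994.7872144202025], [0.462192809757538, 0.6953971182523175, -0.550273254424386, -943.5857718237364], [-0.00769388009971348, 0.6236512760616962, 0.781664819520253, 1354.6729265159927], [0.0, 0.0, 0.0, 1.0]]}
side {'fx': 540.0689000270265, 'fy': 540.0689000270265, 'cx': 322.51581007832453, 'cy': 236.12364291390236, 'cam_to_world': [[0.8772447294274832, 0.24938131618056963, -0.4101836708497162, -184.98002476666377], [-0.47997720432788266, 0.46985528241151164, -0.7408494428124978, -1402.9281721465175], [0.007972955367461641, 0.8467850806019467, 0.531875417041118, 1058.1959080574748], [0.0, 0.0, 0.0, 1.0]]}
wrist {'fx': 388.4176964238394, 'fy': 388.4176964238394, 'cx': 320.0389858828252, 'cy': 238.98460820048606, 'T_tool_cam': [[-0.0008608172319862968, 0.9676914725603061, 0.2521358223810296, 72.67861428401106], [0.9999996224939589, 0.0008628449320695116, 0.00010252102963033882, -0.2439409016133931], [-0.00011834539040322337, 0.2521358154501026, -0.9676918500027161, -178.27504936306187], [0.0, 0.0, 0.0, 1.0]]}
```

View pics/scene0.png

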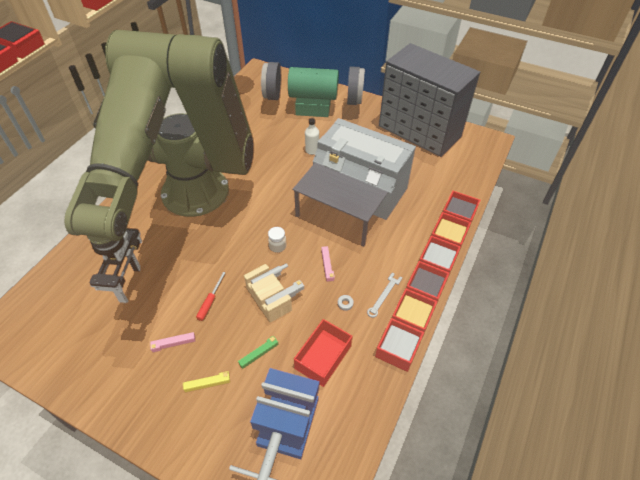

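View pics/side0.png

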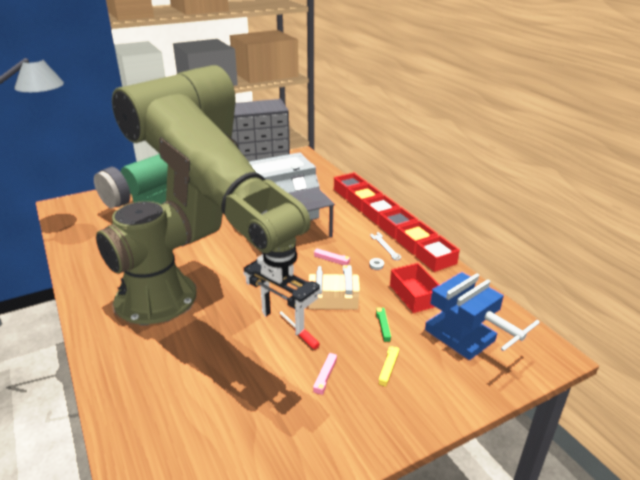

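View pics/wrist0.png

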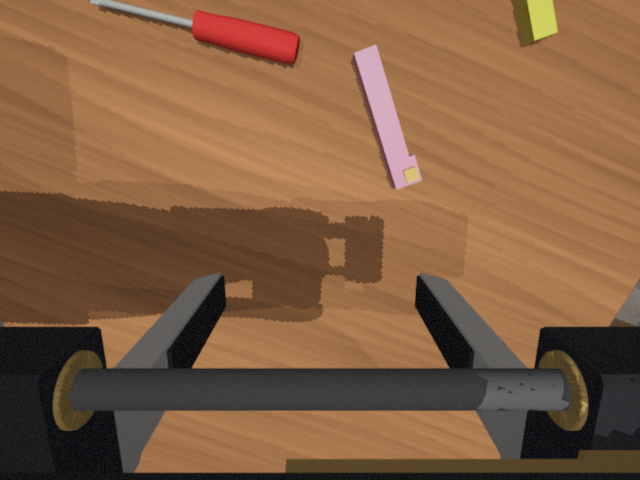

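```bash
python3 - <<'E'
import cv2
a=cv2.imread("pics/scene0.png")
cv2.imwrite("pics/c_rack.png",cv2.resize(a[245:330,230:340],None,fx=7,fy=7,interpolation=cv2.INTER_CUBIC))
cv2.imwrite("pics/c_box.png",cv2.resize(a[115:250,285:425],None,fx=5,fy=4.4,interpolation=cv2.INTER_CUBIC))
E
```

```text
(no output)
```

View pics/c_rack.png

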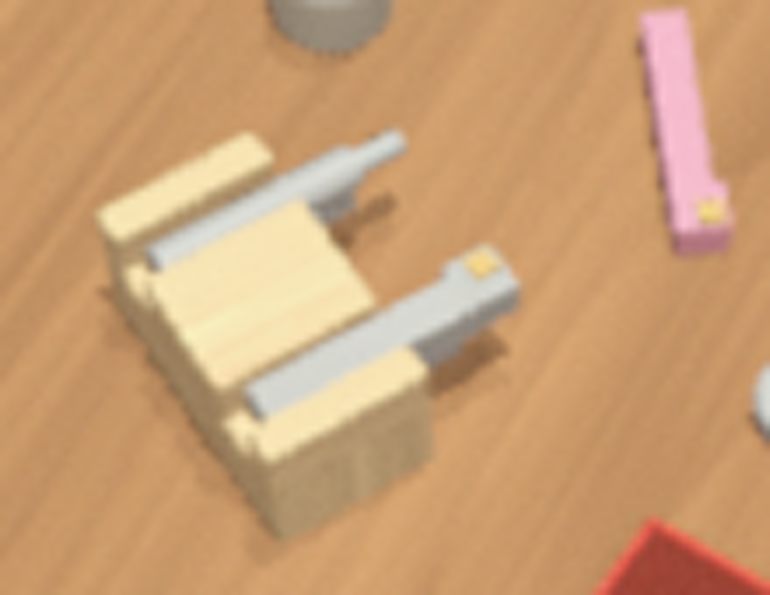

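View pics/c_box.png

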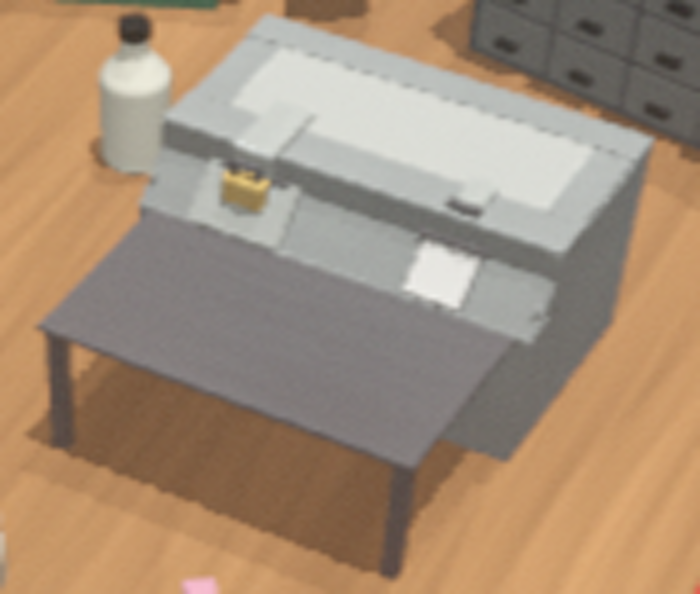

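```bash
cat > h.py <<'E'
import numpy as np, cv2
from cell import manip
from scipy.optimize import least_squares
def proj(P,m,c2w=None):
    T=np.linalg.inv(m["cam_to_world"] if c2w is None else c2w)
    P=np.atleast_2d(P); q=P@T[:3,:3].T+T[:3,3]
    return np.c_[m["fx"]*q[:,0]/-q[:,2]+m["cx"], m["fy"]*-q[:,1]/-q[:,2]+m["cy"]]
def ray(px,z,m,c2w=None):
    C=np.array(m["cam_to_world"] if c2w is None else c2w)
    d=C[:3,:3]@np.array([(px[0]-m["cx"])/m["fx"],-(px[1]-m["cy"])/m["fy"],-1])
    return C[:3,3]+d*(z-C[2,3])/d[2]
def wristc2w(s):
    from scipy.spatial.transform import Rotation as R
    T=np.eye(4);T[:3,:3]=R.from_euler('xyz',s["eef_rot"]).as_matrix();T[:3,3]=s["eef_pos"]
    return T@manip.camera_model("wrist")["T_tool_cam"]
def W(p,L):
    L=np.atleast_2d(np.array(L,float));c,s=np.cos(p[2]),np.sin(p[2])
    return np.c_[p[0]+c*L[:,0]-s*L[:,1],p[1]+s*L[:,0]+c*L[:,1],L[:,2]]
def fit(L,px,m,p0,c2w=None):
    f=lambda p:(proj(W([p[0]*100,p[1]*100,p[2]],L),m,c2w)-px).ravel()
    r=least_squares(f,[p0[0]/100,p0[1]/100,p0[2]],loss="soft_l1")
    p=r.x*[100,100,1];return p,f(r.x).reshape(-1,2)
E
python3 - <<'E'
from h import *
m=manip.camera_model("scene")
cb=lambda l:np.array(l)/[5,4.4]+[285,115]
cr=lambda l:np.array(l)/7+[230,245]
L=[[-150,140,140],[-150,-140,140],[0,140,140],[180,150,204],[180,-150,204],[31,150,204],[31,-150,204],[0,-150,0],[0,-75-20,140],[0,-75+20,140]]
px=cb([[42,328],[412,465],[143,212],[265,17],[650,148],[165,122],[562,252],[505,460],[468,307],[404,278]])
a=ray(px[0],140,m);b=ray(px[1],140,m);print(a,b)
p,r=fit(L,px,m,[750,0,0]);print("box",p.round(3));print(r.round(1).tolist())
L=[[-75,75,71],[2.5,75,71],[-75,-75,71],[2.5,-75,71],[-75,-75,0],[2.5,-75,0]]
px=cr([[97,215],[250,132],[262,458],[430,372],[285,535],[430,465]])
for s in px[:4]: print(ray(s,71,m).round(1))
p,r=fit(L,px,m,[600,-300,0]);print("rack",p.round(3));print(r.round(1).tolist())
L=[[62.5,15,65],[62.5,-10,65],[-62.5,10,65],[-62.5,-10,65],[37.5,15,65],[62.5,-10,45]]
px=cr([[490,247],[520,285],[247,386],[262,416],[445,272],[520,307]])
p,r=fit(L,px,m,[600,-300,0]);print("tool",p.round(3));print(r.round(1).tolist())
E
```

```text
[390.2205522   60.82329493 140.        ] [663.44326373  48.28642671 140.        ]
box [534.124 204.256   1.526]
[[-0.7, -0.2], [1.1, 0.5], [1.5, -0.9], [-0.3, -0.9], [0.6, -3.0], [-0.9, -0.7], [0.2, 0.2], [0.7, 0.2], [-2.4, 1.5], [-0.4, 3.9]]
[ 396.9 -271.3   71. ]
[ 433.7 -202.2   71. ]
[ 523.6 -343.2   71. ]
[ 565.5 -274.6   71. ]
rack [ 497.761 -240.926    1.057]
[[-0.0, -0.6], [0.0, -0.1], [0.8, 0.3], [-0.5, 0.1], [-0.7, 1.3], [0.4, -1.0]]
tool [ 536.582 -264.04     1.034]
[[0.1, -0.3], [0.0, 0.1], [-0.4, -0.4], [0.6, 0.3], [-0.5, -0.2], [0.2, 0.5]]
```

```bash
cat >> h.py <<'E'
def rel(tx,ty,tz,yaw):
    from scipy.spatial.transform import Rotation as R
    s=manip.read_state();A=R.from_euler('xyz',s["eef_rot"]);B=R.from_euler('xyz',[np.pi,0,yaw])
    print("delta",(A.inv().apply(np.array([tx,ty,tz])-s["eef_pos"])/1000).round(4),"rot",(A.inv()*B).as_rotvec().round(4))
E
python3 -c "
from h import *
rel(546.6,-246.7,205,1.045)"
```

```text
delta [ 4.170e-01 -1.189e-01  2.000e-04] rot [-8.000e-04 -4.000e-04 -6.672e-01]
```

```bash
python3 -m pendant '[{"claw":0.05,"delta_pos":[0.06,-0.017,0],"rotation":[0,0,-0.15]},{"claw":0.05,"delta_pos":[0.12,-0.034,0],"rotation":[0,0,-0.3]},{"claw":0.05,"delta_pos":[0.18,-0.051,0],"rotation":[0,0,-0.45]},{"claw":0.05,"delta_pos":[0.24,-0.068,0],"rotation":[0,0,-0.6]},{"claw":0.05,"delta_pos":[0.3,-0.086,0],"rotation":[-0.001,0,-0.667]},{"claw":0.05,"delta_pos":[0.36,-0.103,0],"rotation":[-0.001,0,-0.667]},{"claw":0.05,"delta_pos":[0.417,-0.119,0],"rotation":[-0.001,0,-0.667]},{"claw":0.05,"delta_pos":[0.417,-0.119,0],"rotation":[-0.001,0,-0.667]},{"claw":0.05,"delta_pos":[0.417,-0.119,0],"rotation":[-0.001,0,-0.667]}]' 50
python3 - <<'E'
from h import *
s=manip.read_state();print(s["eef_pos"],s["eef_rot"])
cv2.imwrite("pics/w1.png",manip.camera("wrist")[:,:,::-1])
E
```

```text
clock: 1.27
eef_pos: [546.1, -246.8, 204.8]
eef_rot: [-3.141, -0.0, 1.045]
wrist_force: [-0.3, -1.2, -0.5]
finger_gap: 50.0
[ 546.10248558 -246.76070463  204.76444732] [-3.14106694e+00 -1.30417539e-05  1.04504031e+00]
```

View pics/w1.png

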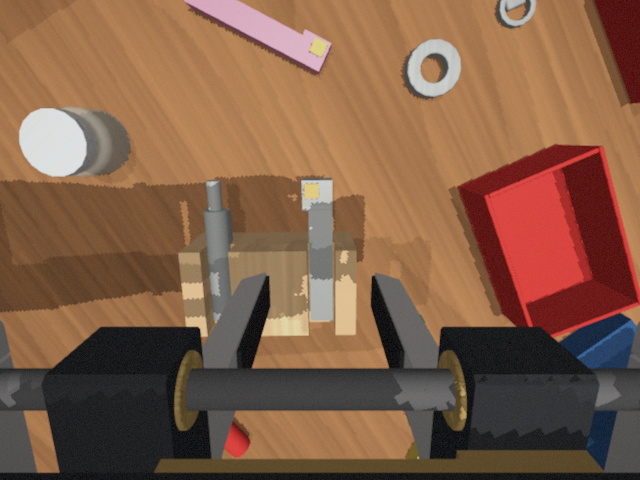

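```bash
python3 - <<'E'
from h import *
m=manip.camera_model("wrist");s=manip.read_state();C=wristc2w(s)
L=[[62.5,15,65],[62.5,-10,65],[-62.5,10,65],[-62.5,-10,65],[37.5,15,65]]
px=np.array([[302,179.5],[332.5,179.5],[309.5,321],[333.5,321],[302,210]])
p,r=fit(L,px,m,[536,-264,1.04],C);print("tool",p.round(3));print(r.round(1).tolist())
t=W(p,[[20,0,0]])[0];print(t)
rel(t[0],t[1],48,p[2])
E
```

```text
tool [ 534.472 -267.006    1.051]
[[-0.2, 0.5], [-0.0, 0.3], [0.7, -0.7], [-1.0, -0.8], [0.4, 0.3]]
[ 544.4037628  -249.64601913    0.        ]
delta [-0.0028  0.      0.157 ] rot [-0.0002 -0.0001 -0.0072]
```

```bash
python3 -m pendant '[{"claw":0.05,"delta_pos":[-0.003,0,0.05],"rotation":[0,0,-0.007]},{"claw":0.05,"delta_pos":[-0.003,0,0.1],"rotation":[0,0,-0.007]},{"claw":0.05,"delta_pos":[-0.003,0,0.13],"rotation":[0,0,-0.007]},{"claw":0.05,"delta_pos":[-0.003,0,0.15],"rotation":[0,0,-0.007]},{"claw":0.05,"delta_pos":[-0.003,0,0.157],"rotation":[0,0,-0.007]},{"claw":0.05,"delta_pos":[-0.003,0,0.157],"rotation":[0,0,-0.007]},{"claw":0.01,"delta_pos":[-0.003,0,0.157],"rotation":[0,0,-0.007]},{"claw":0.01,"delta_pos":[-0.003,0,0.157],"rotation":[0,0,-0.007]},{"claw":0.01,"delta_pos":[-0.003,0,0.157],"rotation":[0,0,-0.007]}]' 50
python3 - <<'E'
from h import *
s=manip.read_state();print(s["eef_pos"],s["eef_rot"])
cv2.imwrite("pics/w2.png",manip.camera("wrist")[:,:,::-1])
E
```

```text
clock: 2.45
eef_pos: [544.4, -249.9, 48.4]
eef_rot: [3.141, -0.0, 1.051]
wrist_force: [0.5, -1.1, -1.1]
finger_gap: 23.6
[ 544.44153423 -249.89110359   48.42874894] [ 3.14112330e+00 -8.24403652e-05  1.05105778e+00]
```

View pics/w2.png

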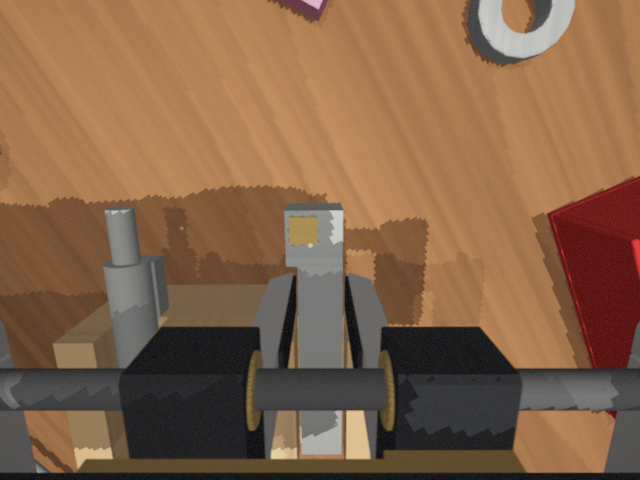

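```bash
python3 -m pendant '[{"claw":0.01,"delta_pos":[0,0,0],"rotation":[0,0,0]},{"claw":0.01,"delta_pos":[0,0,0],"rotation":[0,0,0]},{"claw":0.01,"delta_pos":[0,0,0],"rotation":[0,0,0]},{"claw":0.01,"delta_pos":[0,0,-0.02],"rotation":[0,0,0]},{"claw":0.01,"delta_pos":[0,0,-0.06],"rotation":[0,0,0]},{"claw":0.01,"delta_pos":[0,0,-0.11],"rotation":[0,0,0]},{"claw":0.01,"delta_pos":[0,0,-0.16],"rotation":[0,0,0]},{"claw":0.01,"delta_pos":[0,0,-0.2],"rotation":[0,0,0]},{"claw":0.01,"delta_pos":[0,0,-0.2],"rotation":[0,0,0]}]' 50
python3 - <<'E'
from h import *
b=[534.1,204.3,1.526]
t=W(b,[[-200,-77.5,0]])[0];print(t)
rel(t[0],t[1],250,b[2])
E
```

```text
clock: 3.62
eef_pos: [545.0, -250.1, 250.7]
eef_rot: [3.137, -0.0, 1.051]
wrist_force: [0.1, -0.5, -4.0]
finger_gap: 19.4
[602.56598374   1.03008321   0.        ]
delta [ 0.2466 -0.0748  0.0004] rot [ 0.0049  0.0009 -0.4748]
```

```bash
python3 -m pendant '[{"claw":0.01,"delta_pos":[0.04,-0.012,0],"rotation":[0.002,0,-0.12]},{"claw":0.01,"delta_pos":[0.09,-0.027,0],"rotation":[0.005,0,-0.24]},{"claw":0.01,"delta_pos":[0.14,-0.042,0],"rotation":[0.005,0,-0.36]},{"claw":0.01,"delta_pos":[0.19,-0.058,0],"rotation":[0.005,0,-0.475]},{"claw":0.01,"delta_pos":[0.23,-0.07,0],"rotation":[0.005,0,-0.475]},{"claw":0.01,"delta_pos":[0.247,-0.075,0],"rotation":[0.005,0,-0.475]},{"claw":0.01,"delta_pos":[0.247,-0.075,0],"rotation":[0.005,0,-0.475]},{"claw":0.01,"delta_pos":[0.247,-0.075,0],"rotation":[0.005,0,-0.475]}]' 50
python3 - <<'E'
from h import *
s=manip.read_state();print(s["eef_pos"],s["eef_rot"])
cv2.imwrite("pics/w3.png",manip.camera("wrist")[:,:,::-1])
E
```

```text
clock: 4.62
eef_pos: [602.3, 0.3, 249.7]
eef_rot: [-3.14, 0.001, 1.525]
wrist_force: [-0.1, -0.6, -3.4]
finger_gap: 19.4
[6.02329280e+02 2.83763758e-01 2.49708699e+02] [-3.14024371e+00  1.09421481e-03  1.52503739e+00]
```

View pics/w3.png

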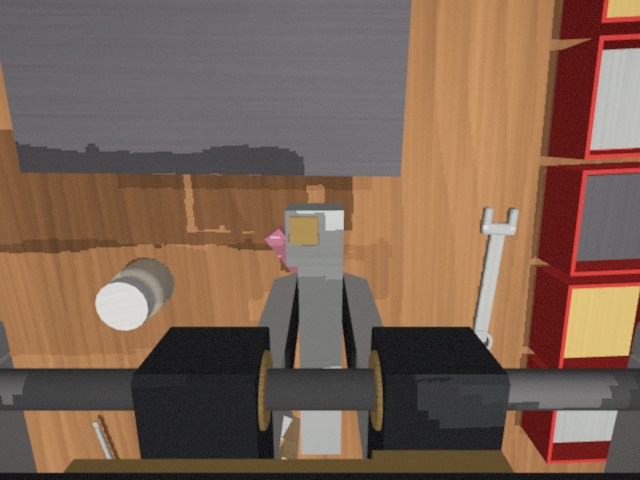

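```bash
python3 - <<'E'
from h import *
m=manip.camera_model("wrist");s=manip.read_state();C=wristc2w(s)
a=ray((20,171),140,m,C);b=ray((401,176),140,m,C);d=a-b
yaw=np.arctan2(-d[0],d[1]);print(a,b,np.linalg.norm(d),yaw,"yaw->",np.arctan2(d[1],d[0])-np.pi/2)
y=np.arctan2(d[1],d[0])-np.pi/2
mid=(a+b)/2;print("origin",mid[:2]+150*np.array([np.cos(y),np.sin(y)]))
z=s["eef_pos"][2]+17
c=(302+0)
for px in ((285,210),(343,210)): print((ray(px,z,m,C)-s["eef_pos"]).round(1))
E
```

```text
[384.18327616  59.8942947  140.        ] [663.41789515  43.14118581 140.        ] 279.7367317615788 1.510871626736023 yaw-> 1.510871626736023
origin [532.78391194 201.24849811]
[-13.2  44.4  17. ]
[11.2 43.2 17. ]
```

```bash
python3 - <<'E'
from h import *
b=[533.3,202.5,1.517]
t=W(b,[[-100,-77.5,0]])[0];print(t)
rel(t[0],t[1],200,b[2])
E
```

```text
[605.31084457  98.47746271   0.        ]
delta [ 0.0984 -0.0016  0.0499] rot [-0.0009  0.001   0.0076]
```

```bash
python3 -m pendant '[{"claw":0.01,"delta_pos":[0.04,-0.0016,0],"rotation":[0,0.001,0.008]},{"claw":0.01,"delta_pos":[0.08,-0.0016,0.02],"rotation":[0,0.001,0.008]},{"claw":0.01,"delta_pos":[0.098,-0.0016,0.05],"rotation":[0,0.001,0.008]},{"claw":0.01,"delta_pos":[0.098,-0.0016,0.05],"rotation":[0,0.001,0.008]},{"claw":0.01,"delta_pos":[0.098,-0.0016,0.05],"rotation":[0,0.001,0.008]}]' 50
python3 - <<'E'
from h import *
s=manip.read_state();print(s["eef_pos"],s["eef_rot"])
cv2.imwrite("pics/w4.png",manip.camera("wrist")[:,:,::-1])
E
```

```text
clock: 5.3
eef_pos: [605.7, 96.9, 201.0]
eef_rot: [3.141, 0.0, 1.515]
wrist_force: [0.1, 0.0, -3.4]
finger_gap: 19.9
[605.71318355  96.86691001 201.00587682] [3.14119100e+00 3.73934606e-05 1.51546805e+00]
```

View pics/w4.png

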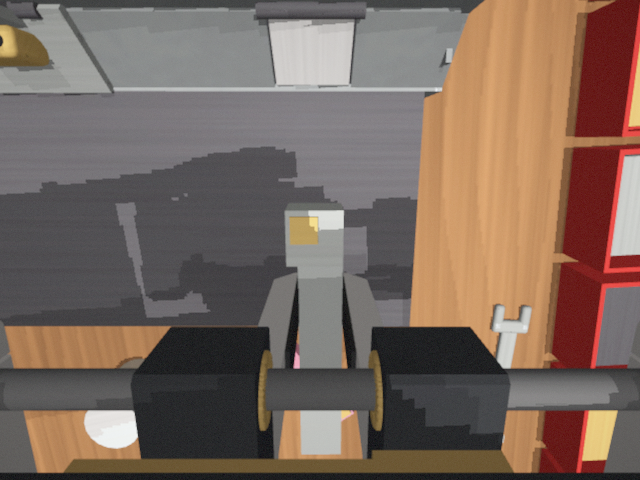

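```bash
python3 - <<'E'
from h import *
m=manip.camera_model("wrist");s=manip.read_state();C=wristc2w(s)
for px in ((277,86),(350,86),(0,93),(440,90),(430,94)): print(px,ray(px,140,m,C).round(1))
a=ray((0,93),140,m,C);b=ray((440,90),140,m,C);d=a-b;print("yaw",np.arctan2(d[1],d[0])-np.pi/2)
f=(ray((277,86),141,m,C)+ray((350,86),141,m,C))/2
print("flap centre",f)
for y in (1.511,1.517,1.526):
  b=[533.3,202.5,y];print(W(b,[[0,-75,0]]))
z=s["eef_pos"][2]+17
for px in ((285,210),(343,210),(298.5,270),(343,270)): print(px,(ray(px,z,m,C)-s["eef_pos"]).round(1))
E
```

```text
(277, 86) [586.3 200.2 140. ]
(350, 86) [628.4 197.8 140. ]
(0, 93) [425.6 205.4 140. ]
(440, 90) [680.4 192.7 140. ]
(430, 94) [674.7 190.9 140. ]
yaw 1.5209549574444745
flap centre [607.36418184 198.88232766 141.        ]
[[608.16595492 198.01794761   0.        ]]
[[608.19149949 198.46722132   0.        ]]
[[608.22476092 199.14139904   0.        ]]
(285, 210) [-12.8  44.5  17. ]
(343, 210) [11.6 43.1 17. ]
(298.5, 270) [-9.  17.6 17. ]
(343, 270) [10.5 16.5 17. ]
```

```bash
python3 - <<'E'
from h import *
b=[607.8,198.5,1.518]
t=W(b,[[-62,-2,0]])[0];print(t)
rel(t[0],t[1],144,b[2])
E
```

```text
[606.52536145 136.48084734   0.        ]
delta [ 0.0396 -0.0016  0.0573] rot [ 0.001  -0.0001 -0.0027]
```

```bash
python3 -m pendant '[{"claw":0.01,"delta_pos":[0.04,-0.0015,0.01],"rotation":[0.001,0,-0.003]},{"claw":0.01,"delta_pos":[0.04,-0.0015,0.04],"rotation":[0.001,0,-0.003]},{"claw":0.01,"delta_pos":[0.04,-0.0015,0.052],"rotation":[0.001,0,-0.003]},{"claw":0.01,"delta_pos":[0.04,-0.0015,0.056],"rotation":[0.001,0,-0.003]},{"claw":0.01,"delta_pos":[0.04,-0.0015,0.057],"rotation":[0.001,0,-0.003]},{"claw":0.01,"delta_pos":[0.04,-0.0015,0.057],"rotation":[0.001,0,-0.003]}]' 50
```

```text
clock: 6.1
eef_pos: [607.0, 136.7, 145.2]
eef_rot: [3.14, -0.0, 1.518]
wrist_force: [-0.5, 0.0, -2.5]
finger_gap: 19.4
```

```bash
python3 -m pendant '[{"claw":0.01,"delta_pos":[0,0,0.0015],"rotation":[0.0,0,0]},{"claw":0.01,"delta_pos":[0,0,0.0015],"rotation":[0,0,0]}]' 50
```

```text
clock: 6.35
eef_pos: [607.1, 136.6, 143.9]
eef_rot: [3.14, -0.0, 1.518]
wrist_force: [-0.3, 0.0, -3.9]
finger_gap: 19.7
```

```bash
python3 -m pendant '[{"claw":0.01,"delta_pos":[0,0,0.0015],"rotation":[0.0,0,0]},{"claw":0.01,"delta_pos":[0,0,0.0015],"rotation":[0,0,0]},{"claw":0.04,"delta_pos":[0,0,0.0],"rotation":[0,0,0]},{"claw":0.04,"delta_pos":[0,0,0.0],"rotation":[0,0,0]},{"claw":0.04,"delta_pos":[0,0,0],"rotation":[0,0,0]},{"claw":0.04,"delta_pos":[0,0,0],"rotation":[0,0,0]},{"claw":0.04,"delta_pos":[0,0,0],"rotation":[0,0,0]},{"claw":0.04,"delta_pos":[0,0,0],"rotation":[0,0,0]}]' 50
python3 - <<'E'
from h import *
s=manip.read_state();print(s["eef_pos"],s["eef_rot"])
cv2.imwrite("pics/w5.png",manip.camera("wrist")[:,:,::-1])
E
```

```text
clock: 7.35
eef_pos: [607.0, 136.7, 143.9]
eef_rot: [3.14, -0.0, 1.518]
wrist_force: [-0.1, -0.6, 0.7]
finger_gap: 40.1
[607.046716   136.65301081 143.8978285 ] [ 3.14003738e+00 -4.38612873e-04  1.51792283e+00]
```

View pics/w5.png

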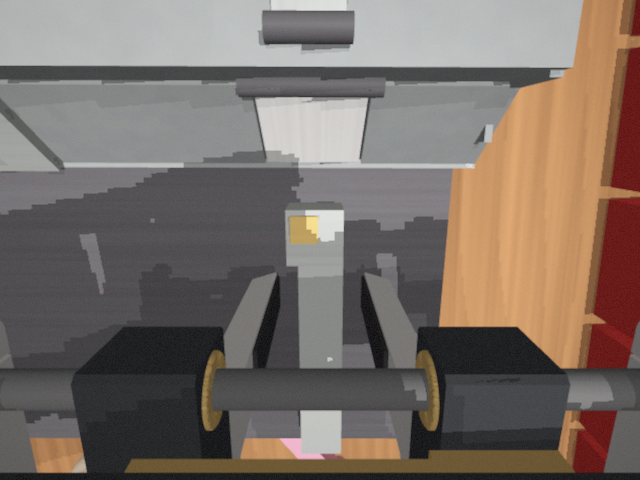

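```bash
python3 -m pendant '[{"claw":0.04,"delta_pos":[-0.02,0,0],"rotation":[0.0,0,0]},{"claw":0.04,"delta_pos":[-0.045,0,0],"rotation":[0,0,0]},{"claw":0.04,"delta_pos":[-0.064,0,0.0],"rotation":[0,0,0]},{"claw":0.04,"delta_pos":[-0.064,0,0.0],"rotation":[0,0,0]},{"claw":0.01,"delta_pos":[-0.064,0,0],"rotation":[0,0,0]},{"claw":0.01,"delta_pos":[-0.064,0,0],"rotation":[0,0,0]},{"claw":0.01,"delta_pos":[-0.064,0,0],"rotation":[0,0,0]},{"claw":0.01,"delta_pos":[-0.064,0,0],"rotation":[0,0,0]},{"claw":0.01,"delta_pos":[-0.064,0,0],"rotation":[0,0,0]}]' 40
python3 - <<'E'
from h import *
s=manip.read_state();print(s["eef_pos"],s["eef_rot"])
cv2.imwrite("pics/w6.png",manip.camera("wrist")[:,:,::-1])
E
```

```text
clock: 8.52
eef_pos: [603.6, 73.0, 143.8]
eef_rot: [3.14, -0.001, 1.518]
wrist_force: [0.4, 2.4, -0.0]
finger_gap: 19.5
[603.64907307  73.03733097 143.84313887] [ 3.14009260e+00 -6.82019246e-04  1.51813542e+00]
```

View pics/w6.png

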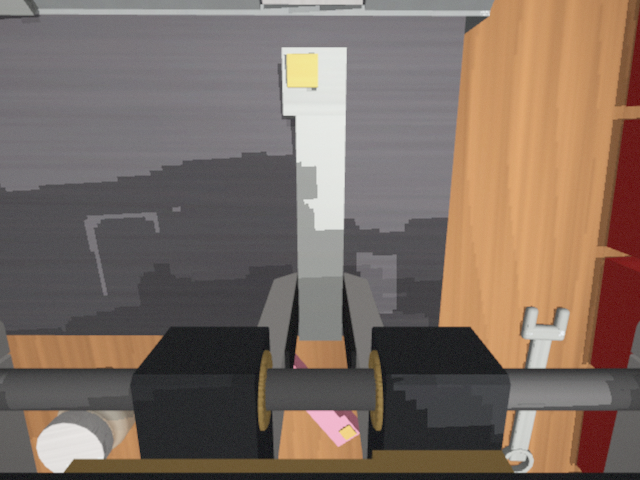

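```bash
python3 -m pendant '[{"claw":0.01,"delta_pos":[0.01,0,-0.0005],"rotation":[0.0,0,0]},{"claw":0.01,"delta_pos":[0.02,0,-0.0005],"rotation":[0,0,0]},{"claw":0.01,"delta_pos":[0.03,0,-0.0005],"rotation":[0,0,0]},{"claw":0.01,"delta_pos":[0.04,0,-0.0005],"rotation":[0,0,0]},{"claw":0.01,"delta_pos":[0.05,0,-0.0005],"rotation":[0,0,0]},{"claw":0.01,"delta_pos":[0.06,0,-0.0005],"rotation":[0,0,0]},{"claw":0.01,"delta_pos":[0.07,0,-0.0005],"rotation":[0,0,0]},{"claw":0.01,"delta_pos":[0.08,0,-0.0005],"rotation":[0,0,0]},{"claw":0.01,"delta_pos":[0.08,0,-0.0005],"rotation":[0,0,0]}]' 40
python3 - <<'E'
from h import *
s=manip.read_state();print(s["eef_pos"],s["eef_rot"])
cv2.imwrite("pics/w7.png",manip.camera("wrist")[:,:,::-1])
a=manip.camera("scene")[:,:,::-1]
cv2.imwrite("pics/s7.png",cv2.resize(a[90:250,285:445],None,fx=3.7,fy=3.7))
E
```

```text
clock: 9.7
eef_pos: [607.8, 153.8, 144.3]
eef_rot: [3.14, -0.001, 1.519]
wrist_force: [-0.3, 1.0, -3.3]
finger_gap: 19.7
[607.7728915  153.82774495 144.25296333] [ 3.14024404e+00 -1.07548039e-03  1.51898431e+00]
```

View pics/w7.png

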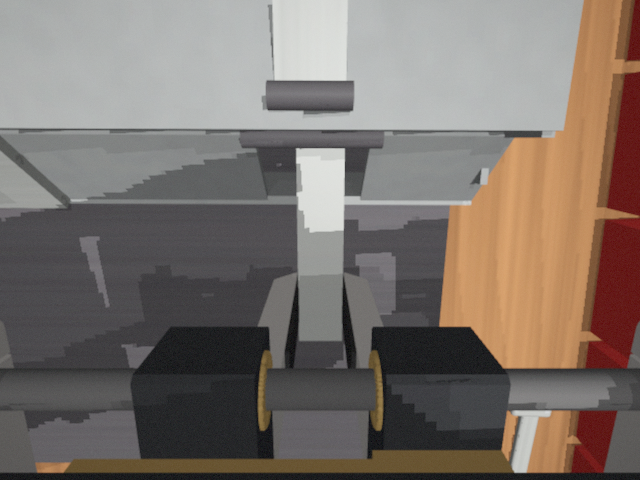

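View pics/s7.png

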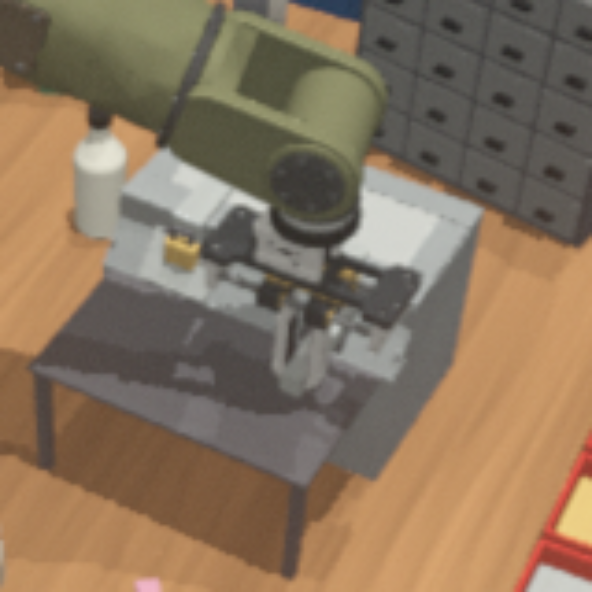

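```bash
python3 -m pendant '[{"claw":0.01,"delta_pos":[0.01,0.001,0],"rotation":[0.0,0,0]},{"claw":0.01,"delta_pos":[0.02,0.001,0],"rotation":[0,0,0]},{"claw":0.01,"delta_pos":[0.028,0.001,0],"rotation":[0,0,0]},{"claw":0.01,"delta_pos":[0.028,0.001,0],"rotation":[0,0,0]}]' 40
```

```text
clock: 10.3
eef_pos: [610.1, 181.8, 144.2]
eef_rot: [3.14, -0.001, 1.519]
wrist_force: [0.6, 2.4, -4.8]
finger_gap: 19.5
```

```bash
python3 -m pendant '[{"claw":0.045,"delta_pos":[0,0,0],"rotation":[0.0,0,0]},{"claw":0.045,"delta_pos":[0,0,0],"rotation":[0,0,0]},{"claw":0.045,"delta_pos":[0,0,0],"rotation":[0,0,0]},{"claw":0.045,"delta_pos":[0,0,0],"rotation":[0,0,0]},{"claw":0.045,"delta_pos":[0,0,0],"rotation":[0,0,0]},{"claw":0.045,"delta_pos":[0,0,0],"rotation":[0,0,0]}]' 40
python3 - <<'E'
from h import *
cv2.imwrite("pics/w8.png",manip.camera("wrist")[:,:,::-1])
E
```

```text
clock: 11.05
eef_pos: [610.1, 181.8, 144.2]
eef_rot: [3.14, -0.001, 1.519]
wrist_force: [-0.6, 0.1, 0.5]
finger_gap: 45.4
```

View pics/w8.png

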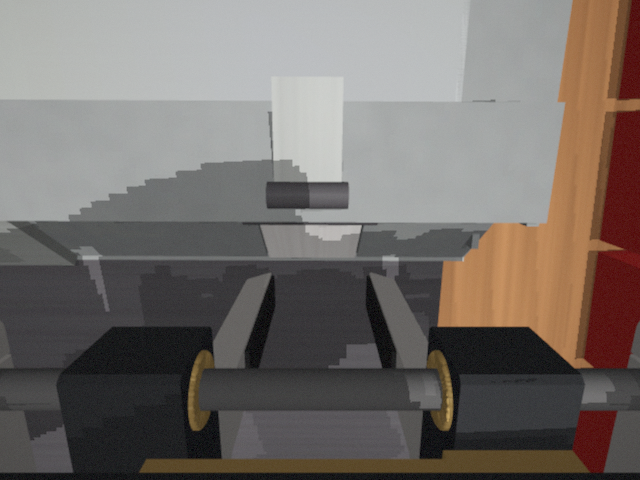

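The tool has gone from the shelf and the flap looks shut (white flap at cols 263–362, rows 225–257). I'll back the arm off and check.

```bash
python3 -m pendant '[{"claw":0.045,"delta_pos":[-0.02,0,-0.01],"rotation":[0.0,0,0]},{"claw":0.045,"delta_pos":[-0.05,0,-0.05],"rotation":[0,0,0]},{"claw":0.045,"delta_pos":[-0.09,0,-0.1],"rotation":[0,0,0]},{"claw":0.045,"delta_pos":[-0.13,0,-0.14],"rotation":[0,0,0]},{"claw":0.045,"delta_pos":[-0.17,0,-0.16],"rotation":[0,0,0]},{"claw":0.045,"delta_pos":[-0.17,0,-0.16],"rotation":[0,0,0]},{"claw":0.045,"delta_pos":[-0.17,0,-0.16],"rotation":[0,0,0]}]' 40
python3 - <<'E'
from h import *
cv2.imwrite("pics/w9.png",manip.camera("wrist")[:,:,::-1])
a=manip.camera("scene")[:,:,::-1];cv2.imwrite("pics/s9.png",a)
E
```

```text
clock: 11.98
eef_pos: [600.9, 11.7, 303.7]
eef_rot: [3.141, -0.001, 1.519]
wrist_force: [-0.4, 0.3, 0.6]
finger_gap: 45.0
```

View pics/w9.png

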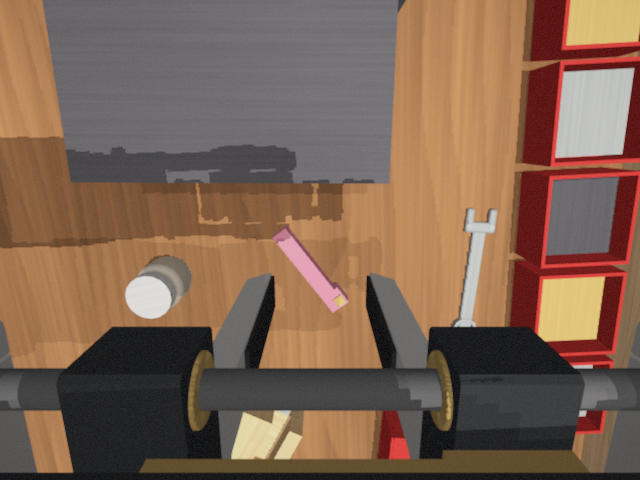

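View pics/s9.png

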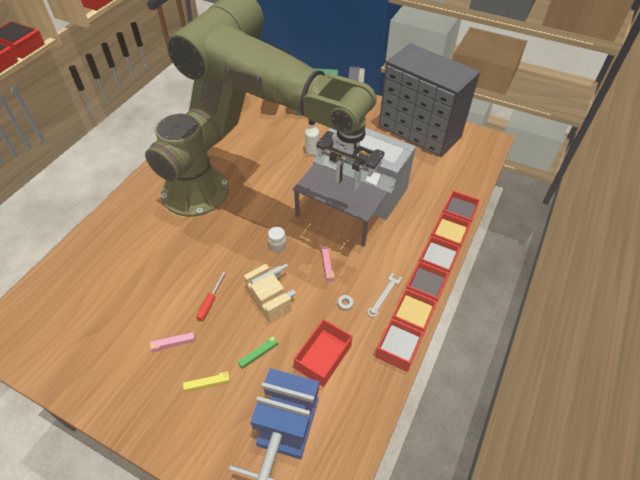

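The bystanders are where they were, but the arm hides the box. I'll look into it through the top window.

```bash
python3 -m pendant '[{"claw":0.045,"delta_pos":[0.03,0,-0.05],"rotation":[0.0,0,0]},{"claw":0.045,"delta_pos":[0.07,0,-0.09],"rotation":[0,0,0]},{"claw":0.045,"delta_pos":[0.11,0,-0.1],"rotation":[0,0,0]},{"claw":0.045,"delta_pos":[0.14,0,-0.1],"rotation":[0,0,0]},{"claw":0.045,"delta_pos":[0.14,0,-0.1],"rotation":[0,0,0]},{"claw":0.045,"delta_pos":[0.14,0,-0.1],"rotation":[0,0,0]}]' 40
python3 - <<'E'
from h import *
cv2.imwrite("pics/w10.png",manip.camera("wrist")[:,:,::-1])
E
```

```text
clock: 12.82
eef_pos: [608.0, 152.2, 402.9]
eef_rot: [-3.141, -0.001, 1.521]
wrist_force: [-0.2, -0.7, 0.6]
finger_gap: 45.0
```

View pics/w10.png

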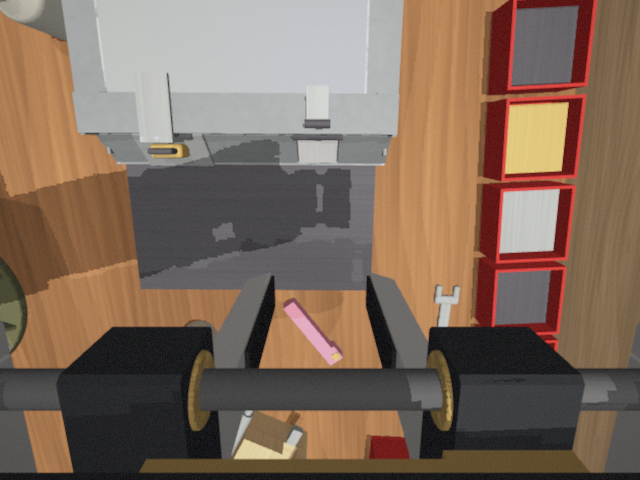

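```bash
python3 - <<'E'
import cv2,numpy as np
a=cv2.imread("pics/w10.png")[0:170,60:420].astype(float)
b=a.copy();b[:95]=np.clip((a[:95]-200)*5,0,255)
cv2.imwrite("pics/c10.png",cv2.resize(b.astype(np.uint8),None,fx=2.2,fy=2.2,interpolation=cv2.INTER_CUBIC))
E
```

```text
(no output)
```

View pics/c10.png

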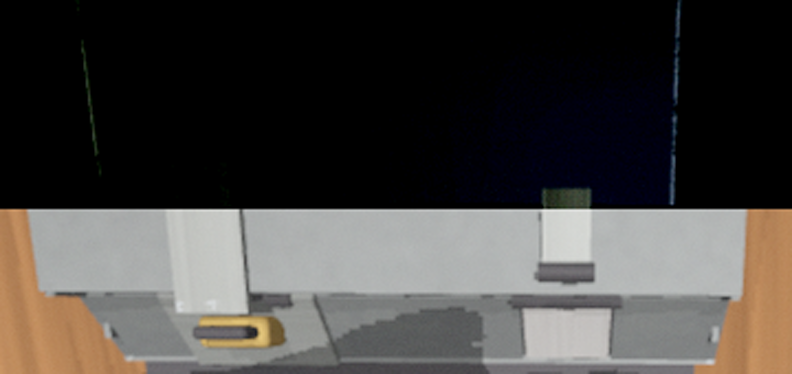

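```bash
python3 - <<'E'
from cell import manip
print(manip.read_state()["wrist_force"]); print(manip.sign_off())
E
```

```text
[-0.37826649 -0.64070381  0.05890335]
the job is handed in; nothing more can be done
None
```

I took the square turning tool from the rack slot at y = −45 mm and laid it on the shelf with its head about 20 mm short of the flap, then let go. I re-gripped it near the tail and fed it head first through inlet b, since the lock bar is on inlet a. It dropped in when released, and I handed in at about 13 s of the 48 s.

- **Box:** In the last images both inlets look shut and the shelf is empty. Flap b lies flush in the face; flap a is behind its lock plate.
- **Bystanders:** The boring bar is still in its slot. The jar, wrench, screwdriver, bin, bottle and collar show no visible shift; I did not measure their positions again.
- **Arm:** It ended clear of everything, with a wrist force under 1 N.
- **Not confirmed:** The top window shows only a blank surface in the camera, so I could not see the tool inside the box. That it lies at rest in there is inferred from the empty shelf and the shut flap.

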